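Set the workshop air regulator to its mark and lock it

TASK

Turn the regulator's knob clockwise until its narrow nose points straight at the raised mark on the sloping panel. Then slide the sprung fork lock over the knob's tail, fully home until its catch holds it, and let go; leave the spray can, screwdriver and parts bin where they are.

Things in the scene. Friction and masses are not known exactly. Their poses are not given: they have to be found in the camera images.
- regulator: Grey steel air-regulator stand fixed to the bench, 170 deep (x) x 275 wide (y -115 to +160 mm) x 137 mm high, its sloping panel facing the robot's right. Origin: on the bench below the knob's axis. Its x points to the panel's high edge, z up, y along the panel towards the lock. Behind the panel, at x +98 mm, a filter bowl (y -75, top 130 mm up) and a gauge (y +70, top 138 mm).
- panel (a point): Where the knob's axis meets the surface of the stand's flat panel, 85 mm above the bench; the panel reaches 82 mm up and down the slope from here. It slopes 35 degrees. Axes are the regulator's: in them the panel's normal is (-0.574, 0, 0.819) and up-slope is (0.819, 0, 0.574).
- mark (a point): Top of the raised white index bar fixed on the panel, 28 mm long (along the regulator's y), 5 mm wide, 4 mm high, its centre 63 mm to the -y side of the knob's axis.
- knob (a joint): Knob angle about the panel's normal, rad: 0 with its nose straight at the mark, growing clockwise as seen looking down onto the panel; range -3.0 to 0.5. Starts between -2.8 and -1.7, so it takes more than one grasp. Stiff (0.15 N m); stays where it is left.
- knob_grip (a point): On the knob's axis, 34 mm off the panel: the height to grip. Turns with the knob: y along the wing from nose to tail, z the panel's normal. Black plastic knob: hub disc 58 mm across, 12 mm high; on it a wing 12 mm thick (grip this), from 38 mm on the tail side of the axis to 20 mm on the nose side, its top 46 mm off the panel.
- knob_nose (a point): End of the knob's nose, 43 mm from the axis and 34 mm off the panel (its top). The nose is narrower (7 mm) and lower than the wing, with a white line on top. At the mark it points to the regulator's -y.
- lock (a joint): Travel of the lock towards the knob (the regulator's -y), m: 0 open (start), 0.070 at the hard stop. A spring pushes it back with 3 N at the start, 8 N at the end. 1.7 mm before the stop a catch snaps up behind the carriage and holds it (resting near 0.068); let go short of that, it springs open.
- lock_post (a point): On the axis of the lock's black post, 55 mm off the panel: the height to grip. Post 20 mm across the slope, 24 mm along y, from 32 to 68 mm off the panel, on a steel carriage (48 mm across the slope, 36 mm along y, top 32 mm off the panel) on the +y side of the knob: 130 mm from its axis when open, 60 when home. z is the panel's normal.
- fork_tip (a point): Middle of the fork's mouth: two 10 mm tines reaching 46 mm from the carriage towards the knob, 17 mm apart, flared at the tips, 15 to 31 mm off the panel. They pass on both sides of the knob's tail only with the nose on the mark (the flare takes up about 0.15 rad), else they stop against the knob after 28 to 60 mm of travel.
- spray_can: Bystander: white spray can, 66 mm diameter, 190 mm tall, standing behind the regulator's high edge. Origin: centre of its underside.
- screwdriver: Bystander: screwdriver with orange handle, 200 mm long, lying on the bench along the regulator's low edge. Origin: under its middle, x axis along it.
- parts_bin: Bystander: open red plastic bin 110 x 150 x 70 mm, standing beyond the screwdriver, to the robot's right. Origin: centre of its underside.

How it is judged:
By the outcome, as a careful person would: the job done as asked, in the order asked, and still so for the second after the job is handed in, with the robot touching nothing.
It also fails if it takes over 54 s, if anything falls off the work surface, if the arm or the gripper's body presses on something with over 40 N, if the wrist force passes 120 N, or if a joint passes its speed limit or range.

ROBOT

A 6-joint arm with a two-finger parallel gripper is mounted at the origin on the work surface. World frame = base frame: x ahead of the robot, y to its left, z up, the work surface at z = 0. Lengths are in m, angles in degrees, forces in N, time in s.
With the tool pointing down it reaches from about 0.4 to 0.825 m from the base axis. Payload 7 kg.
Tool frame: the origin (TCP) lies midway between the tips of the shut fingers; the grasp point (between the pads) lies 19 mm behind it; z points along the fingers, y is the line along which they close (so a half turn about z gives the same grasp; the last joint's range is limited). The gripper opens to 88 mm and grips with 3 to 60 N. Pads are 19 mm wide; open, the fingers measure 130 mm over their backs; the gripper's body (78 mm by 193 mm) begins 47 mm behind the grasp point.
Start: joints at [-58.207, 20.546, 0.682, 0, -70.136, -16.507], TCP at [0.178, -0.651, 0.227] pointing down, gripper open.
Joint ranges: [-176.03, 176.03], [-82.01, 121.73], [-58.28, 71.71], [-173.87, 95.51], [-174.79, -0.11], [-173.66, 173.66]. Speed limits (degrees/s): [136.94, 136.94, 172.46, 180, 180, 180].

INTERFACE

Orientations are given as a 3x3 rotation matrix whose columns are the frame's x, y, z axes.
In Python, from rig import robot gives the robot as it stands. Calls block until the motion is done:
- robot.goto(position, orientation): joint-space move of the TCP to a pose.
- robot.servo_line(position, ori=None, speed=0.15): straight line of the TCP; ori=None keeps the orientation; speed is the mean speed in m/s.
- robot.movej(angles): joint-space move.
- robot.move_gripper(opening): opening from 0.0 (shut) to 1.0 (fully open); the grip force is fixed at half the most; returns when the fingers have stopped.
- robot.dwell(seconds).
- robot.ik(position, orientation): joint angles nearest the present ones, or None.
- robot.grab_frame(name): name is "scene" or "top" or "wrist"; returns (picture, depth): 420x560x3 uint8, red, green, blue; 420x560 float32, m along the optical axis (not along the pixel's ray), 0 where there is no reading.
- robot.camera_info(name): a dict with "vfov" (degrees; the focal length in pixels is half the picture's height over the tangent of half this angle, whatever the lens; pixels are square), "cx", "cy" (the principal point, pixels), "k1" (the pictures are not rectified: a ray, as slopes to the right and down, at radius r is drawn at 1 + k1 r^2 times it, then the intrinsics apply), "view" (4x4, takes a point from world to camera coordinates); the wrist camera has in their place "T_tool_cam" (4x4, takes a point from camera to tool coordinates, whose origin is the TCP and whose axes are the flange's). Camera axes: x right, y down, z forward; pixel columns grow to the right and rows downward; lengths in m; the calibration is good to about 2 mm. A picture is of the moment at which its call begins: read the wrist's pose just before it. camera_info takes no time and is no camera call.
A pose or a line that the arm cannot do raises robot.Unreachable and nothing moves.
- robot.job_done(): hands the job in; it is judged then, once.
Readings, each from a call of its own:
- robot.read_t(): time.
- robot.read_qpos(): joint angles.
- robot.read_qvel(): joint speeds.
- robot.read_effort(): joint torques, N m.
- robot.read_position(): TCP position.
- robot.read_tcp_rot(): TCP orientation.
- robot.read_force(): force on the tool from outside, world axes, zero at the start.
- robot.read_ft_torque(): the same for the moment, N m.
- robot.read_grip_width(): opening from 0.0 (shut) to 1.0 (fully open).
- robot.read_finger_force(): force on a finger pad.
Only numpy, scipy, OpenCV 4.12 (cv2) and the standard library are available. Lean on these libraries where they do the work, as an engineer would, in place of code of your own. Each camera call takes 0.05 s, during which the arm holds its last target. There are 200 camera calls.

## Working session

There is one attempt and no reset: what is moved stays moved. The work goes in short steps, each a Python script; the robot and the scene stay as the last script left them, time stands still between calls to the robot, and variables do not carry over. Pictures are saved under pics/ and viewed, at most 10 in all, crops included, and the job is handed in when it is done.

```bash
mkdir -p pics; ls
python3 - <<'E'
from rig import robot
import cv2,numpy as np
for n in ["scene","top"]:
    p,d=robot.grab_frame(n); cv2.imwrite(f"pics/{n}0.png",p[:,:,::-1]); np.save(f"{n}0.npy",d)
    i=robot.camera_info(n); print(n,i)
print(robot.camera_info("wrist"),robot.read_t(),robot.read_tcp_rot())
E
```

```text
pics
scene {'vfov': 42.1146052963124, 'cx': 284.94510363658924, 'cy': 219.890421778609, 'k1': -0.21581939722014065, 'view': array([[ 0.07694105,  0.9970206 ,  0.00547718, -0.04699547],
       [ 0.75402444, -0.05459287, -0.65457373, -0.36257174],
       [-0.65232447,  0.05449352, -0.75597833,  1.70651354],
       [ 0.        ,  0.        ,  0.        ,  1.        ]])}
top {'vfov': 53.74701241573106, 'cx': 280.2845044962006, 'cy': 209.47065812370425, 'k1': -0.12848828882653432, 'view': array([[-0.00484993, -0.99975897, -0.02141229,  0.0184776 ],
       [-0.99933711,  0.00561825, -0.03596916,  0.59509218],
       [ 0.03608079,  0.02122364, -0.99912348,  1.00668661],
       [ 0.        ,  0.        ,  0.        ,  1.        ]])}
{'vfov': 68.84564618351575, 'cx': 281.43968039153026, 'cy': 211.26940273833782, 'k1': -0.02128268360407076, 'T_tool_cam': array([[ 1.16227558e-03, -9.68227956e-01, -2.50066540e-01,
         6.55253053e-02],
       [ 9.99999276e-01,  1.04707434e-03,  5.93714317e-04,
        -1.27635854e-03],
       [-3.13012542e-04, -2.50067049e-01,  9.68228471e-01,
        -1.57925564e-01],
       [ 0.00000000e+00,  0.00000000e+00,  0.00000000e+00,
         1.00000000e+00]])} 0.1 [[-9.64662256e-01 -2.63488969e-01 -5.42434626e-04]
 [-2.63489484e-01  9.64661233e-01  1.41295087e-03]
 [ 1.50968687e-04  1.50594619e-03 -9.99998855e-01]]
```

View pics/top0.png

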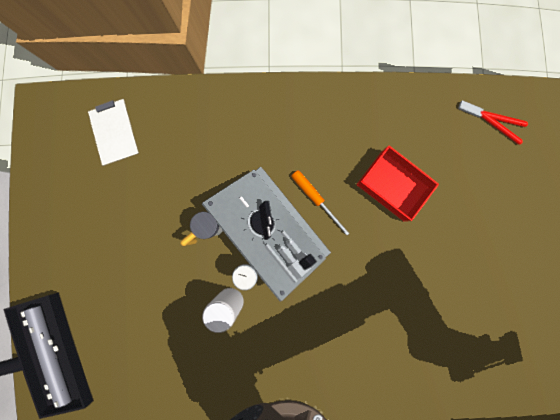

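View pics/scene0.png

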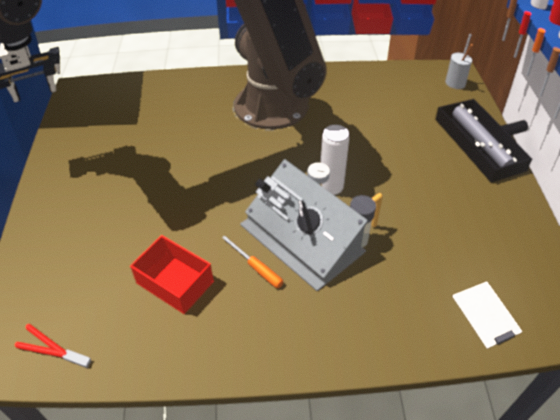

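The top view shows the mark at about (244,202), the knob axis at about (263,222), and the post at about (308,260). The panel's high edge is at lower left. I'll get a rough pose from these, then take a closer look with the wrist camera.

```bash
cat > h.py <<'E'
from rig import robot
import cv2,numpy as np
from scipy.optimize import least_squares
from scipy.spatial.transform import Rotation as R
def view(n,T=None):
    i=robot.camera_info(n)
    V=i["view"] if n!="wrist" else np.linalg.inv(T@i["T_tool_cam"])
    f=210/np.tan(np.radians(i["vfov"]/2))
    return i,V,f
def proj(P,n,T=None):
    i,V,f=view(n,T); c=np.atleast_2d(P)@V[:3,:3].T+V[:3,3]; s=c[:,:2]/c[:,2:]
    s=s*(1+i["k1"]*(s**2).sum(1,keepdims=True)); return s*f+[i["cx"],i["cy"]]
def ray(px,n,T=None):
    i,V,f=view(n,T); d=(np.atleast_2d(px)-[i["cx"],i["cy"]])/f; s=d.copy()
    for _ in range(20): s=d/(1+i["k1"]*(s**2).sum(1,keepdims=True))
    D=np.c_[s,np.ones(len(s))]; return -V[:3,:3].T@V[:3,3], D@V[:3,:3]
def toolT():
    T=np.eye(4); T[:3,:3]=robot.read_tcp_rot(); T[:3,3]=robot.read_position(); return T
# panel frame coords: u up-slope, v regulator y, w normal ; origin on panel at knob axis
U=np.array([.81915,0,.57358]); W=np.array([-.57358,0,.81915])
def reg(p):  # p=(X,Y,yaw) -> rotation, panel origin, panel frame
    Rr=R.from_euler('z',p[2]).as_matrix(); o=np.array([p[0],p[1],.085])
    return Rr,o,np.c_[Rr@U,Rr[:,1],Rr@W]
def pw(p,uvw):
    _,o,F=reg(p); return np.atleast_2d(uvw)@F.T+o
E
python3 - <<'E'
from h import *
# mark top, post top in the top camera
uvw=np.array([[0,-63,4],[0,130,68]])/1000.
px=np.array([[244.5,202],[308,260]])
s=least_squares(lambda p:(proj(pw(p,uvw),"top")-px).ravel(),[.58,.05,2.4])
p=s.x; print(p,s.cost); np.save("p0.npy",p)
print(proj(pw(p,[[0,0,.046]]),"top"),proj(pw(p,[[0,0,0],[0,-.063,.004],[0,.13,.068]]),"scene"))
_,o,F=reg(p)
z=-F[:,2]
for a in range(0,360,30):
    x=np.cos(np.radians(a))*F[:,0]+np.sin(np.radians(a))*F[:,1]
    Rt=np.c_[x,np.cross(z,x),z]
    r=[]
    for h in (.015,.036,.12,.2):
        q=robot.ik(o+F[:,2]*h,Rt); r.append(None if q is None else np.round(q).astype(int).tolist())
    q=robot.ik(o+F[:,2]*.036+F[:,1]*.13,Rt); r.append(None if q is None else np.round(q).astype(int).tolist())
    print(a,r)
E
```

```text
[0.56043471 0.06137357 2.21854985] 1.9176939210619723
[[267.81059917 216.30179312]] [[309.55591334 220.32504233]
 [327.719048   235.55141137]
 [260.64558829 181.77164943]]
0 [[4, 32, 4, -29, -84, -138], [3, 32, 6, -29, -86, -139], [0, 31, 15, -27, -95, -140], [-2, 32, 24, -27, -105, -142], [-3, 26, -6, -26, -83, -131]]
30 [[4, 32, 4, -29, -84, -108], [3, 32, 6, -29, -86, -109], [0, 31, 15, -27, -95, -110], [-2, 32, 24, -27, -105, -112], [-3, 26, -6, -26, -83, -101]]
60 [[4, 32, 4, -29, -84, -78], [3, 32, 6, -29, -86, -79], [0, 31, 15, -27, -95, -80], [-2, 32, 24, -27, -105, -82], [-3, 26, -6, -26, -83, -71]]
90 [[4, 32, 4, -29, -84, -48], [3, 32, 6, -29, -86, -49], [0, 31, 15, -27, -95, -50], [-2, 32, 24, -27, -105, -52], [-3, 26, -6, -26, -83, -41]]
120 [[4, 32, 4, -29, -84, -18], [3, 32, 6, -29, -86, -19], [0, 31, 15, -27, -95, -20], [-2, 32, 24, -27, -105, -22], [-3, 26, -6, -26, -83, -11]]
150 [[4, 32, 4, -29, -84, 12], [3, 32, 6, -29, -86, 11], [0, 31, 15, -27, -95, 10], [-2, 32, 24, -27, -105, 8], [-3, 26, -6, -26, -83, 19]]
180 [[4, 32, 4, -29, -84, 42], [3, 32, 6, -29, -86, 41], [0, 31, 15, -27, -95, 40], [-2, 32, 24, -27, -105, 38], [-3, 26, -6, -26, -83, 49]]
210 [[4, 32, 4, -29, -84, 72], [3, 32, 6, -29, -86, 71], [0, 31, 15, -27, -95, 70], [-2, 32, 24, -27, -105, 68], [-3, 26, -6, -26, -83, 79]]
240 [[4, 32, 4, -29, -84, 102], [3, 32, 6, -29, -86, 101], [0, 31, 15, -27, -95, 100], [-2, 32, 24, -27, -105, 98], [-3, 26, -6, -26, -83, 109]]
270 [[4, 32, 4, -29, -84, 132], [3, 32, 6, -29, -86, 131], [0, 31, 15, -27, -95, 130], [-2, 32, 24, -27, -105, 128], [-3, 26, -6, -26, -83, 139]]
300 [[4, 32, 4, -29, -84, 162], [3, 32, 6, -29, -86, 161], [0, 31, 15, -27, -95, 160], [-2, 32, 24, -27, -105, 158], [-3, 26, -6, -26, -83, 169]]
330 [[4, 32, 4, -29, -84, -168], [3, 32, 6, -29, -86, -169], [0, 31, 15, -27, -95, -170], [-2, 32, 24, -27, -105, -172], [-3, 26, -6, -26, -83, -161]]
```

Run:
```python
from h import *
p=np.load("p0.npy"); _,o,F=reg(p); z=-F[:,2]
a=np.radians(120); x=np.cos(a)*F[:,0]+np.sin(a)*F[:,1]
robot.goto(o+F[:,2]*.16+F[:,1]*.03,np.c_[x,np.cross(z,x),z])
T=toolT(); im,d=robot.grab_frame("wrist"); np.save("T1.npy",T); np.save("d1.npy",d)
cv2.imwrite("pics/w1.png",cv2.resize(im[:,:,::-1],(784,588),interpolation=cv2.INTER_CUBIC))
print(robot.read_t(), proj(pw(p,np.array([[0,-63,4],[0,0,46],[0,130,68]])/1e3),"wrist",T)*1.4)
```

```text
2.775 [[338.01691001 376.91067235]
 [374.25712537 329.30566006]
 [486.64588224 150.78237532]]
```

View pics/w1.png

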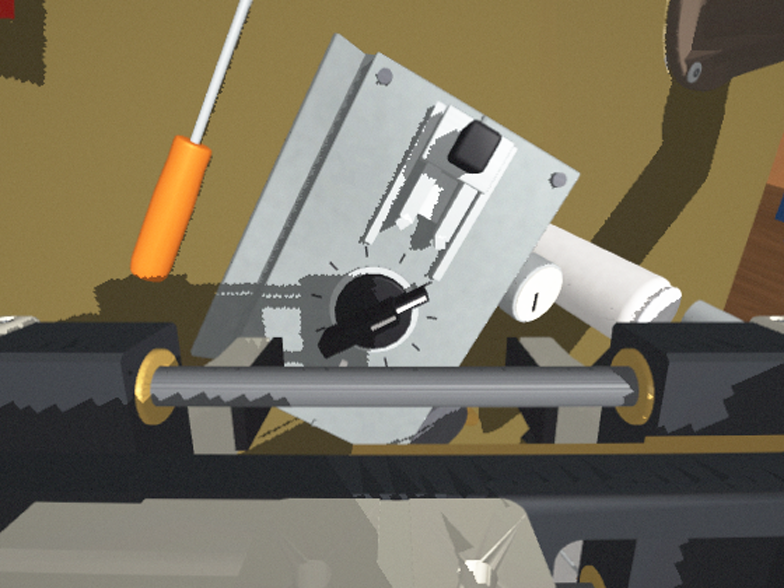

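The close-up shows, at 1.4x scale, the panel corners at (578,175) and (377,55), the post top at (478,141), the hub at about (374,310), and the nose tip at about (428,294) pointing up-slope. Next I'll fit the pose to these.

Run:
```python
from h import *
T=np.load("T1.npy"); d=np.load("d1.npy"); p0=np.load("p0.npy")
uv=np.array([[0,0,12],[82,160,0],[-82,160,0],[0,130,68]])/1e3
px=np.array([[374,310],[578,175],[377,55],[478,141]])/1.4
um=np.array([[0,-63,4],[0,130,68]])/1e3; pm=np.array([[244.5,202],[308,260]])
def f(p): return np.r_[(proj(pw(p,uv),"wrist",T)-px).ravel(),(proj(pw(p,um),"top")-pm).ravel()]
s=least_squares(f,p0,loss='soft_l1'); p=s.x; print(p); print(np.round(f(p).reshape(-1,2),1))
# depth check: points on panel
i,V,_=view("wrist",T); Vi=np.linalg.inv(V)
for q in [(250,40),(330,270),(300,120),(250,130),(370,150)]:
    z=d[q[1],q[0]]; c,r=ray([q],"wrist",T); P=c+r[0]*z; _,o,F=reg(p); print(q,np.round((P-o)@F*1e3,1))
# nose
for q,w in [((428,294),.034),((322,351),.046),((374,310),.012)]:
    c,r=ray([np.array(q)/1.4],"wrist",T); _,o,F=reg(p); cc=(c-o)@F; rr=r[0]@F; P=cc+rr*(w-cc[2])/rr[2]
    print(np.round(P*1e3,1), np.degrees(np.arctan2(P[1],P[0])))
np.save("p1.npy",p)
im=cv2.imread("pics/top0.png")[170:310,180:360]; cv2.imwrite("pics/tc.png",cv2.resize(im,None,fx=4.2,fy=4.2,interpolation=cv2.INTER_CUBIC))
```

```text
[0.56241695 0.05908875 2.24645891]
[[-0.7  2.9]
 [ 2.6 -0.8]
 [ 0.8 -2.9]
 [ 0.3  4.5]
 [-0.7 -1.4]
 [ 3.1 -1.5]]
(250, 40) [-102.   152.4  -23.7]
(330, 270) [ -2.3  67.7 241.2]
(300, 120) [-20.5 108.1  -0.5]
(250, 130) [-59.5  75.7   0.7]
(370, 150) [ 56.3 116.8  -0.4]
[23.8 37.5 34. ] 57.549416467983214
[-21.5 -29.5  46. ] -126.0844375708681
[-0.9  3.1 12. ] 105.49881158692119
```

View pics/tc.png

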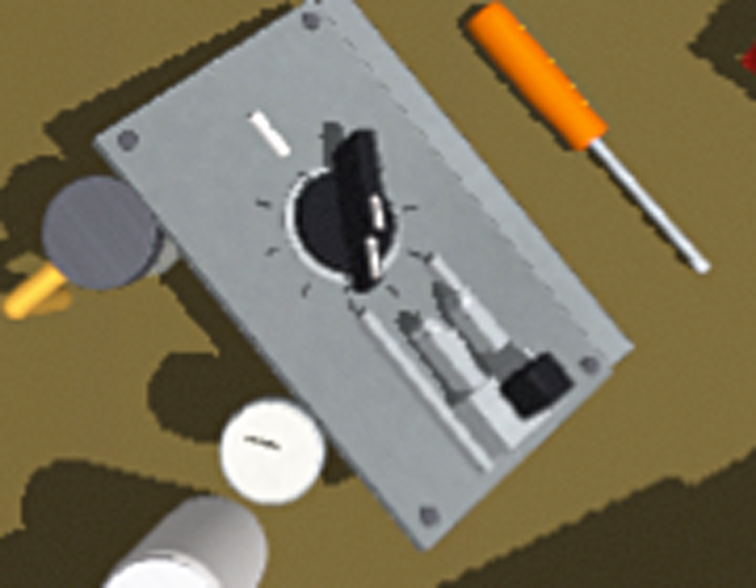

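The top crop shows the mark centre at (269,134), the dial ring centre at (343,223), the post top at about (542,378), and the high-edge corners at (97,137) and (427,548). I'll refit with these.

Run:
```python
from h import *
T=np.load("T1.npy"); p0=np.load("p1.npy")
uv=np.array([[0,0,0],[82,160,0],[-82,160,0],[0,130,68]])/1e3
px=np.array([[374,309],[578,175],[377,55],[480,139]])/1.4
um=np.array([[0,-63,4],[0,130,68],[0,0,0],[82,-115,0],[82,160,0]])/1e3; pm=np.array([[269,134],[542,378],[343,223],[97,137],[427,548]])/4.2+[180,170]
def loc(p,px,n,w,T):
    c,r=ray(px,n,T); _,o,F=reg(p); c=(c-o)@F; r=r@F; return c+r*((w-c[2])/r[:,2])[:,None]
def f(p,full=0):
    a=np.vstack([loc(p,px,"wrist",uv[:,2],T)-uv,loc(p,pm,"top",um[:,2],None)-um])[:,:2]*1e3
    return a if full else (a*np.array([2,.5,.3,2,1,1,1,.5,.5])[:,None]).ravel()
for m in (f,):
    s=least_squares(f,p0,loss='soft_l1'); p=s.x; print(p); print(np.round(f(p,1),1))
np.save("p2.npy",p)
for q,w in [((428,294),.034),((397,305),.046),((322,351),.046)]:
    P=loc(p,np.array([q])/1.4,"wrist",np.array([w]),T)[0]
    print(np.round(P*1e3,1), np.degrees(np.arctan2(P[1],P[0])))
```

```text
[0.56124421 0.05795726 2.25142268]
[[ 0.  -1.3]
 [-1.2 -4. ]
 [ 1.4 -3.9]
 [-0.9  2.6]
 [ 1.5  1.1]
 [ 7.4 -2.1]
 [-1.8  0.6]
 [ 0.   2.1]
 [ 1.4 -0.5]]
[24.1 35.9 34. ] 56.1621708337728
[ 7.6 22.1 46. ] 71.00896921081511
[-21.5 -30.9  46. ] -124.82693343542357
```

```bash
cat >> h.py <<'E'
def pose(p,u,v,w,a):
    _,o,F=reg(p); z=-F[:,2]; a=np.radians(a); x=np.cos(a)*F[:,0]+np.sin(a)*F[:,1]
    return o+F@np.array([u,v,w]),np.c_[x,np.cross(z,x),z]
def st(s=""): 
    q=robot.read_qpos(); print(s,"t%.2f"%robot.read_t(),"F",np.round(robot.read_force(),1),"M",np.round(robot.read_ft_torque(),2),"g%.3f"%robot.read_grip_width(),"j6 %.2f"%q[5],"pad",np.round(robot.read_finger_force(),1),flush=True)
E
python3 - <<'E'
from h import *
p=np.load("p2.npy"); st()
robot.move_gripper(.4)
robot.goto(*pose(p,0,0,.09,236)); st("above")
robot.servo_line(pose(p,0,0,.016,236)[0],speed=.08); st("down")
robot.move_gripper(0); st("shut")
q=np.array(robot.read_qpos())
for k in range(3):
    q[5]-=24; robot.movej(q); st("turn")
E
```

```text
t2.77 F [ 0.8 -0.5 -0.3] M [-1.47 -1.1  -0.02] g1.001 j6 -19.31 pad 0.0
above t5.56 F [-0.4  0.4 -0.2] M [-1.55 -1.04 -0.05] g0.400 j6 97.57 pad 0.0
down t6.63 F [-0.4 -0.3  0.6] M [-1.6  -1.06  0.01] g0.404 j6 99.18 pad 0.0
shut t7.15 F [0.  3.6 4.3] M [ 0.38 -0.37 -0.62] g0.132 j6 99.18 pad 29.9
turn t7.63 F [-0.7  2.2  2.5] M [-0.51 -0.67 -0.37] g0.136 j6 75.38 pad 29.9
turn t8.12 F [0.9 1.3 2.2] M [-0.44 -0.59 -0.42] g0.132 j6 51.48 pad 29.9
turn t8.60 F [0.4 2.6 1.9] M [-0.4  -0.56 -0.45] g0.133 j6 27.51 pad 29.9
```

Run:
```python
from h import *
p=np.load("p2.npy")
q=np.array(robot.read_qpos())
j=robot.ik(*pose(p,0,0,.016,90)); print(j[5])
for t in (3,-20,-35,j[5]):
    q[5]=t; robot.movej(q); st("turn")
robot.move_gripper(.4); st("open")
robot.servo_line(pose(p,0,0,.09,90)[0],speed=.15)
robot.goto(*pose(p,0,-.10,.13,90)); st("look")
T=toolT(); im,d=robot.grab_frame("wrist"); np.save("T2.npy",T); np.save("d2.npy",d)
cv2.imwrite("pics/w2.png",cv2.resize(im[:,:,::-1],(784,588),interpolation=cv2.INTER_CUBIC))
```

```text
-46.81837250937559
turn t9.08 F [-1.1  1.5  3.1] M [-0.34 -0.66 -0.43] g0.133 j6 3.35 pad 29.9
turn t9.55 F [-0.5  1.7  3. ] M [-0.32 -0.63 -0.44] g0.133 j6 -19.64 pad 29.9
turn t9.91 F [-0.9  2.2  3.7] M [-0.27 -0.62 -0.41] g0.137 j6 -34.59 pad 29.9
turn t10.22 F [-0.7  1.4  2.4] M [-0.25 -0.64 -0.38] g0.134 j6 -46.37 pad 29.9
open t10.87 F [0.1 0.5 0.5] M [-1.43 -1.26 -0.  ] g0.398 j6 -46.80 pad 0.0
look t12.02 F [-0.4 -0.7 -1. ] M [-1.52 -1.22 -0.01] g0.399 j6 -55.46 pad 0.0
```

View pics/w2.png

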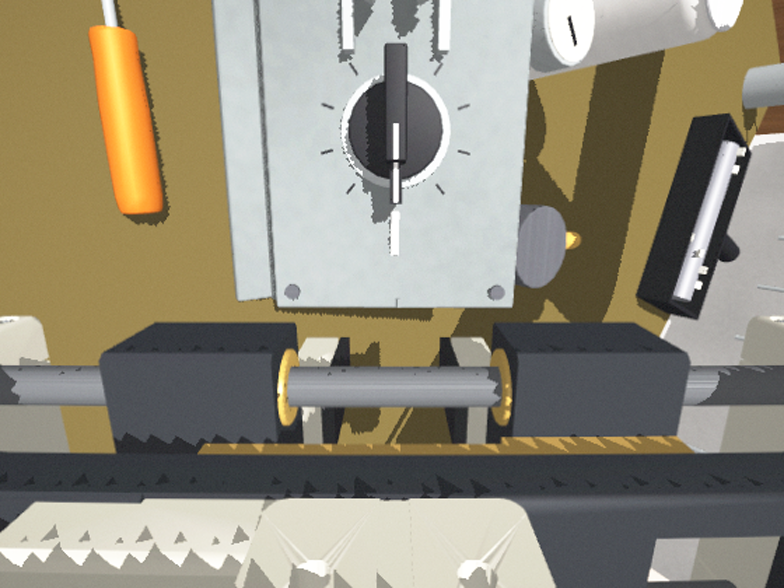

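The nose at (396,200) lines up with the mark at (395,232) at this scale. I'll measure this more finely.

Run:
```python
from h import *
im=cv2.imread("pics/w2.png")[30:270,320:480]; cv2.imwrite("pics/w2c.png",cv2.resize(im,None,fx=2.5,fy=2.5,interpolation=cv2.INTER_CUBIC))
```

```text
(no output)
```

View pics/w2c.png

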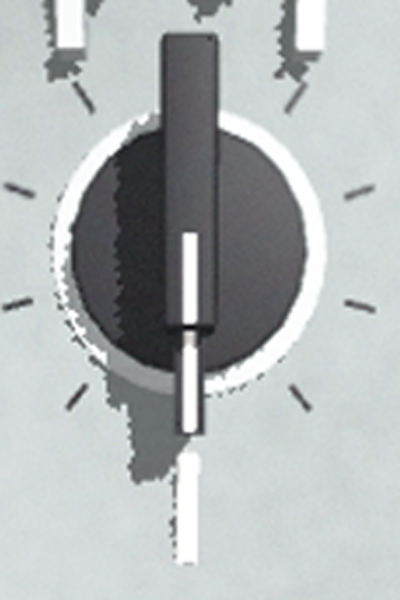

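In the crop, the ring centre is (189,251), the tail end (190,36), the nose end (189.5,432), and the mark ends (188,455) and (186.5,562).

Run:
```python
from h import *
T=np.load("T2.npy"); p=np.load("p2.npy"); 
px=np.array([[189,251],[190,36],[189.5,432],[190,235],[188,455],[186.5,562],[295/1,0]])/2.5
px=(px+[320,30])/1.4; px[-1]=np.array([393,300])/1.4
w=np.array([0,46,34,46,4,4,0])/1e3
c,r=ray(px,"wrist",T); _,o,F=reg(p); c=(c-o)@F; r=r@F; P=c+r*((w-c[2])/r[:,2])[:,None]; print(np.round(P*1e3,1))
print(np.degrees(np.arctan2(P[2,0]-P[1,0],P[1,1]-P[2,1])))
```

```text
[[  -0.3   -0.2    0. ]
 [  -0.5   35.6   46. ]
 [  -0.3  -43.8   34. ]
 [  -0.4   -2.5   46. ]
 [  -0.5  -50.7    4. ]
 [  -0.8  -78.7    4. ]
 [  -1.9 -110.9    0. ]]
0.11441544229718147
```

Run:
```python
from h import *
p=np.load("p2.npy"); Fv=reg(p)[2][:,1]
robot.move_gripper(.5)
robot.servo_line(pose(p,0,.0,.13,90)[0],speed=.2)
robot.goto(*pose(p,0,.13,.1,90)); 
robot.servo_line(pose(p,0,.13,.037,90)[0],speed=.06); st("down")
robot.move_gripper(0); st("shut"); f0=robot.read_force()
for v in (.12,.10,.08,.066): 
    robot.servo_line(pose(p,0,v,.037,90)[0],speed=.05); st(v); f=(robot.read_force()-f0)@Fv; print("fv %.1f"%f)
    if f>20: break
else:
  for v in np.arange(.065,.055,-.001):
    robot.servo_line(pose(p,0,v,.037,90)[0],speed=.02); robot.dwell(.1)
    f=(robot.read_force()-f0)@Fv; print("%.3f fv %.1f"%(v,f), np.round(((robot.read_position()-reg(p)[1])@reg(p)[2])*1e3,1))
    if f>20: break
st()
```

```text
down t14.95 F [1.6 0.  0.2] M [-1.49 -1.17  0.05] g0.500 j6 -39.33 pad 0.0
shut t15.47 F [-1.8  4.   6.7] M [ 0.42  0.28 -0.25] g0.227 j6 -39.34 pad 30.0
0.12 t15.82 F [-4.2  0.5  6.2] M [-0.2   0.83  0.37] g0.229 j6 -39.97 pad 30.0
fv 4.1
0.1 t16.38 F [-5.  -1.1  6.5] M [-0.64  1.1   0.72] g0.229 j6 -41.21 pad 30.0
fv 5.6
0.08 t16.93 F [-5.5 -2.1  6.7] M [-0.89  1.24  0.91] g0.228 j6 -42.45 pad 30.0
fv 6.7
0.066 t17.36 F [-5.4 -2.9  7.2] M [-1.07  1.37  1.03] g0.226 j6 -43.30 pad 30.0
fv 7.1
0.065 fv 9.2 [ 1.  67.4 37.3]
0.064 fv 9.7 [ 1.  66.7 37.3]
0.063 fv 10.5 [ 1.  65.7 37.3]
0.062 fv 10.5 [ 1.  64.8 37.3]
0.061 fv 9.6 [ 1.  63.8 37.3]
0.060 fv 10.5 [ 1.  62.8 37.3]
0.059 fv 11.6 [ 1.  61.8 37.3]
0.058 fv 9.0 [ 1.  60.7 37.3]
0.057 fv 9.7 [ 1.  59.9 37.3]
0.056 fv 13.3 [ 1.  59.8 37.3]
0.055 fv 17.3 [ 1.  59.8 37.3]
 t21.21 F [-13.3  -9.4   8.5] M [-2.92  3.19  2.98] g0.229 j6 -43.97 pad 30.0
```

The lock is against its hard stop at v = 59.8 mm. I'll ease off, release and verify.

Run:
```python
from h import *
p=np.load("p2.npy"); Fv=reg(p)[2][:,1]
robot.servo_line(pose(p,0,.0575,.037,90)[0],speed=.02); st()
robot.move_gripper(.5); st("open")
robot.servo_line(pose(p,0,.0575,.11,90)[0],speed=.1)
robot.goto(*pose(p,0,-.09,.15,90)); robot.dwell(.3); st("look")
T=toolT(); im,d=robot.grab_frame("wrist"); np.save("T3.npy",T)
cv2.imwrite("pics/w3.png",cv2.resize(im[:,:,::-1],(784,588),interpolation=cv2.INTER_CUBIC))
print(proj(pw(p,np.array([[0,62,68],[0,130,68]])/1e3),"wrist",T)*1.4)
```

```text
t21.48 F [-7.7 -5.1  6.9] M [-1.69  1.83  1.7 ] g0.222 j6 -43.81 pad 30.0
open t22.13 F [0.1 0.4 0.1] M [-1.43 -1.18 -0.04] g0.500 j6 -43.81 pad 0.0
look t23.98 F [-0.2  0.4  0.2] M [-1.47 -1.11 -0.05] g0.500 j6 -55.37 pad 0.0
[[ 397.03870507   10.38268015]
 [ 397.3526807  -150.89216954]]
```

View pics/w3.png

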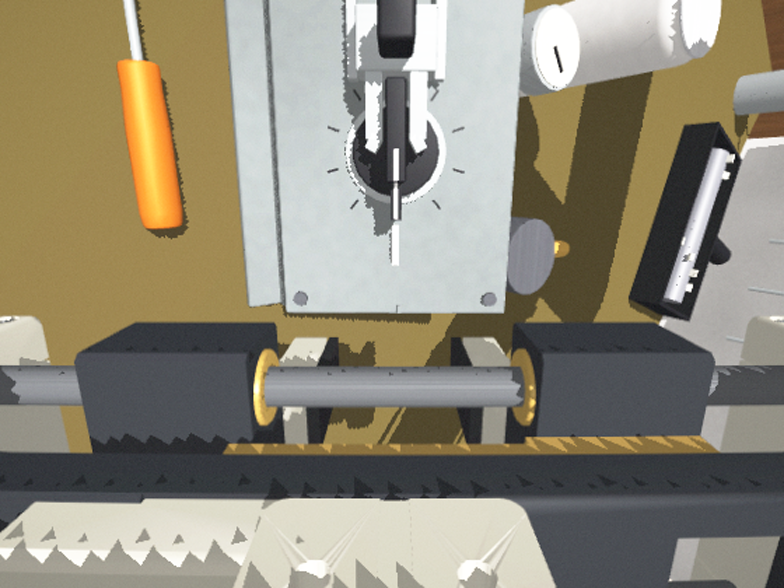

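The fork sits home around the tail: the post is held at (397,20) with its top where predicted, the nose at (396,215) points at the mark at (395,245), and nothing is being touched.

```bash
python3 -c "
from rig import robot
print(robot.job_done())"
```

```text
the job is handed in; nothing more can be done
None
```

The job is handed in: the knob was turned clockwise in one grasp until its nose lined up with the mark (within about 0.5° in the wrist camera), the fork lock was pushed to its hard stop and stayed home after release, and the arm went nowhere near the spray can, screwdriver or parts bin.

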